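Open the glass jar whose thread hand is unknown

ROBOT

A 6-joint arm with a two-finger parallel gripper is mounted at the origin on the work surface. World frame = base frame: x ahead of the robot, y to its left, z up, the work surface at z = 0. Lengths are in mm, angles in rad, forces in N, time in s.
With the tool pointing down it reaches from about 275 to 1000 mm from the base axis. Payload 8.4 kg.
Tool frame: the origin (TCP) lies at the centre of the arm's flange, where the gripper is bolted on; the fingertips stand r.tip_extent ahead of it and the grasp point (between the pads) lies 155 mm ahead of it (r.tip_extent is the distance from the TCP to the fingertips, in mm); z points along the fingers, y is the direction in which the jaws open and shut (so a half turn about z gives the same grasp; the last joint's range is limited). The gripper opens to 85 mm and grips with 20 to 120 N. Pads are 22 mm wide; open, the fingers measure 114 mm over their backs; the gripper's body (76 mm by 85 mm) begins 54 mm behind the grasp point. The pads swing forward as they close: fully open they stand 13 mm farther back than shut.
Start: joints at [-1.117, 0.353, 1.633, -0, 1.155, -0.002], TCP at [275.112, -561.197, 404.681] pointing down, gripper open.
Joint ranges: [-2.63, 2.63], [-0.92, 2.1], [0.06, 2.66], [-1.3, 4.44], [0, 2.69], [-3.02, 3.02]. Speed limits (rad/s): [2.22, 2.22, 2.79, 3.14, 3.14, 3.14].

INTERFACE

Orientations are given as [roll, pitch, yaw] about the fixed x, y, z axes, in that order (R = Rz(yaw) Ry(pitch) Rx(roll)).
In Python, from rig import sense, grab_frame, job, r gives the robot as it stands. The module is installed in compiled form; this text tells all that it offers.
- The arm moves only by the shell command python3 -m creep 'ROWS' [FORCE]. ROWS is JSON, a list of rows, each a list of 7 numbers: the turn, a rotation vector about the tool's x, y, z in rad, then the shift along the tool's x, y, z in mm, then the closure, from 0 (fully open) to 1 (shut). In form: [[wx, wy, wz, dx, dy, dz, fingers], ...]. A call has 1 to 10 rows; each row shifts and turns the pose as measured when the row begins, along the tool's axes as they then stand; what a row does not reach is not made up. A row lasts 1/12 s, in which the tool goes at most 41.7 mm and 7.16 degrees, less where a joint would pass 70% of its speed; a pose out of reach is approached as far as the arm can. A call with a gripper value outside its range is refused whole. The fingers move at their own pace and stop on an object; FORCE is the grip in N (left out, the last holds). Time passes only in rows, so rows that do not move let the fingers close. It gives the time, the measured TCP pose, the force and the opening at its end, in the units of the state.
- sense(): the state, without advancing time (a new reading comes with each control period).
- grab_frame(name): name is "side" or "top" or "wrist"; returns a dict with "color" (420x560x3 uint8, red, green, blue), "mtx" (3x3 intrinsics, pixels), "T" (4x4, takes a point from camera to world coordinates). Camera axes: x right, y down, z forward; pixel columns grow to the right and rows downward; lengths in mm; the calibration is good to about 2 mm. A picture is of the moment at which its call begins. There is no depth.
- job.sign_off(): hands the job in, once; it reports no verdict.
The state is a dict: "clock": time; "qpos": joint angles; "qvel": joint speeds; "joint_efforts": joint torques, N m; "eef_pos": TCP position; "tcp_rot": TCP orientation; "contact_force": force on the tool from outside, world axes, zero at the start; "wrist_torque": the same for the moment, N m; "opening": opening from 0.0 (shut) to 1.0 (fully open).
Only numpy, scipy, OpenCV 4.12 (cv2) and the standard library are available. Lean on these libraries where they do the work, as an engineer would, in place of code of your own. Each camera call takes 0.05 s, during which the arm holds its last target.

TASK

Take the bamboo screw lid off the glass jar so that it can be filled: nobody remembers whether its thread is ordinary or reversed, so find out which way it gives, turn it that way until it comes free, and lift it straight off. Finish while still holding the lid in the gripper, level and still, directly over the jar with at least 5 cm of free air between the lid and the jar's mouth. Leave everything else on the ledge where it stands.

Things in the scene. Friction and masses are not known exactly. Their poses are not given: they have to be found in the camera images.
- jar: The only glass jar, 84 mm in diameter, fixed in a low steel holder on the ledge (it cannot move or turn). Origin at the centre of its underside on the ledge, z up along its axis. Its glass shoulder is at most 95 mm high.
- jar_mouth (a point): Centre of the jar's mouth rim, 118 mm above the ledge, under the lid. A short lug thread of hidden hand, new at every start: turned the wrong way the lid gives 0.05 to 0.3 rad, then stops hard; the right way (either counter-clockwise or clockwise from above) it runs easily without rising and stops hard at 1.15 to 1.3 rad, where it is free to lift straight up.
- lid: Bamboo screw lid of the glass jar: round cap 56 mm in diameter, 32 mm tall, about 70 g, with a thin dark line across its top. Origin at its centre, half-way up (114 mm above the ledge when closed; lower edge at 98 mm, just above the glass shoulder); z up along its axis, x along the dark line. Until unscrewed it can rise only about 1 mm.
- lid_top (a point): Centre of the lid's top face, 16 mm above the lid's centre.
- saucer: Bystander: teal saucer, 140 mm in diameter, loose. Origin under its centre.
- cup: Bystander: teal cup on the saucer, 80 mm in diameter, 62 mm high, handle at its +y, loose. Origin under its centre.
- tamper: Bystander: tamper standing upright, steel base 58 mm in diameter, wooden handle, 86 mm high, loose. Origin under its centre.
- pitcher: Bystander: steel milk pitcher, 84 mm in diameter, 95 mm high, handle 70 mm out at its +y, loose. Origin under its centre.
- spoon: Bystander: teaspoon lying flat, 130 mm long along its x, loose.
- shaker: Bystander: steel shaker, 53 mm in diameter, 96 mm high, loose. Origin under its centre.
Things that resemble listed ones, but are neither listed nor needed, are in the scene too. Of the things like the lid, leave any that is blue, purple or yellow; of the rest the smaller one is meant.

How it is judged:
By the outcome, as a careful person would: the job done as asked, in the order asked, and still so for the second after the job is handed in, while the arm keeps its last pose, push and grip.
It also fails if it takes over 38 s, if anything falls off the work surface, if the arm or the gripper's body presses on something with over 40 N, if the wrist force passes 120 N, or if a joint passes its speed limit or range.

## Working session

There is one attempt and no reset: what is moved stays moved. The work goes in short steps, Python scripts to look and compute and a shell command to move; the robot and the scene stay as the last step left them, time stands still between calls to the robot, and variables do not carry over. Pictures are saved under pics/ and viewed, and the job is handed in when it is done.

```bash
mkdir -p pics; python3 - <<'E'
from rig import sense, grab_frame, job, r
import cv2
s=sense(); print(s); print(r.tip_extent)
for n in ("side","top","wrist"):
    f=grab_frame(n); cv2.imwrite(f"pics/{n}0.png",f["color"][:,:,::-1]); print(n,f["mtx"].tolist(),f["T"].round(3).tolist())
E
```

```text
{'clock': 0.0, 'qpos': array([-1.11740730e+00,  3.53643950e-01,  1.63414268e+00, -8.16996563e-06,
        1.15521720e+00, -2.40984144e-03]), 'qvel': array([-0.00072458,  0.00085217, -0.00120682, -0.00109044, -0.00025767,
       -0.0012964 ]), 'joint_efforts': array([-1.30607928e-03, -6.05260992e+01, -3.42056644e+01, -2.42288679e-04,
        9.34372918e-03, -1.15171616e-05]), 'eef_pos': array([ 274.99960189, -560.97905676,  403.96048198]), 'tcp_rot': array([-3.14018146e+00,  4.06916435e-06,  4.55802179e-01]), 'contact_force': array([-0.63273669, -0.15001899,  0.3167311 ]), 'wrist_torque': array([-0.01368871,  0.06228922,  0.01730658]), 'opening': 1.0021088472173125}
173.4
side [[433.50630346372924, 0.0, 269.5256261061026], [0.0, 433.50630346372924, 205.57068899140262], [0.0, 0.0, 1.0]] [[-0.991, -0.096, 0.089, 450.935], [-0.131, 0.697, -0.705, 631.325], [0.006, -0.71, -0.704, 733.144], [0.0, 0.0, 0.0, 1.0]]
top [[432.34387106295543, 0.0, 284.22504133240403], [0.0, 432.34387106295543, 216.53300150692152], [0.0, 0.0, 1.0]] [[0.018, -0.988, 0.15, 389.015], [-1.0, -0.017, 0.008, 47.061], [-0.005, -0.15, -0.989, 970.78], [0.0, 0.0, 0.0, 1.0]]
wrist [[295.5322291917068, 0.0, 277.987683541174], [0.0, 295.5322291917068, 205.96378349586712], [0.0, 0.0, 1.0]] [[0.441, -0.857, -0.265, 343.605], [-0.897, -0.422, -0.129, -528.161], [-0.002, 0.295, -0.956, 372.213], [0.0, 0.0, 0.0, 1.0]]
```

View pics/top0.png

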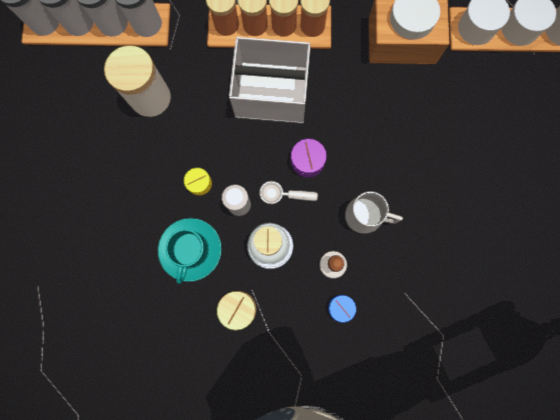

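View pics/side0.png

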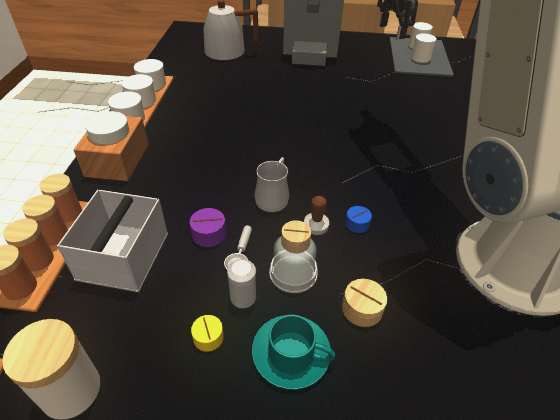

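Lid-like candidates in the top view: bamboo on the glass jar (267,241), larger loose bamboo (236,311), yellow (197,181), purple (308,157), blue (342,309). Blue, purple and yellow are excluded and the smaller bamboo one sits on the jar, so I choose (267,241). Next I check it in a crop and measure it.

```bash
cat > h.py <<'E'
import numpy as np, cv2
def ray(f,u,v):
    T=f["T"]; d=T[:3,:3]@np.linalg.solve(f["mtx"],[u,v,1.]); return T[:3,3],d
def onz(f,u,v,z):
    o,d=ray(f,u,v); return o+d*(z-o[2])/d[2]
def proj(f,p):
    T=f["T"]; c=T[:3,:3].T@(np.asarray(p)-T[:3,3]); q=f["mtx"]@c; return q[:2]/q[2]
E
python3 - <<'E'
from rig import grab_frame
from h import *
P={}
ims=[]
for n,(x,y) in (("top",(267,241)),("side",(296,235))):
    f=grab_frame(n); c=f["color"]; 
    ims.append(cv2.resize(c[y-40:y+40,x-40:x+40],(400,400),interpolation=cv2.INTER_CUBIC))
    hsv=cv2.cvtColor(c,cv2.COLOR_RGB2HSV)
    m=cv2.inRange(hsv,(10,50,150),(32,255,255))
    # top face: brighter
    k=np.zeros_like(m); k[y-30:y+30,x-30:x+30]=m[y-30:y+30,x-30:x+30]
    k=cv2.morphologyEx(k,cv2.MORPH_CLOSE,np.ones((5,5)))
    cs,_=cv2.findContours(k,0,2); q=max(cs,key=cv2.contourArea)
    print(n,cv2.fitEllipse(q),cv2.boundingRect(q))
    print(onz(f,*cv2.fitEllipse(q)[0],130), [onz(f,*p,130)[:2].round(1).tolist() for p in q[::6,0]])
    P[n]=f
cv2.imwrite("pics/crop1.png",np.hstack(ims)[:,:,::-1])
E
```

```text
top ((267.48577880859375, 240.27996826171875), (26.68902587890625, 28.5386962890625), 165.0013885498047) (254, 227, 28, 28)
[469.43578619  85.39957199 130.        ] [[495.4, 96.8], [477.4, 110.0], [454.0, 107.4], [444.9, 72.2], [456.7, 62.7], [480.2, 61.2]]
side ((296.08734130859375, 231.1226806640625), (21.27936363220215, 29.45504379272461), 92.27903747558594) (282, 220, 29, 23)
[469.08944447  87.61703894 130.        ] [[475.6, 59.7], [489.9, 69.6], [483.9, 109.2], [459.7, 113.2], [445.9, 101.6], [446.1, 71.4], [473.4, 62.0]]
```

View pics/crop1.png

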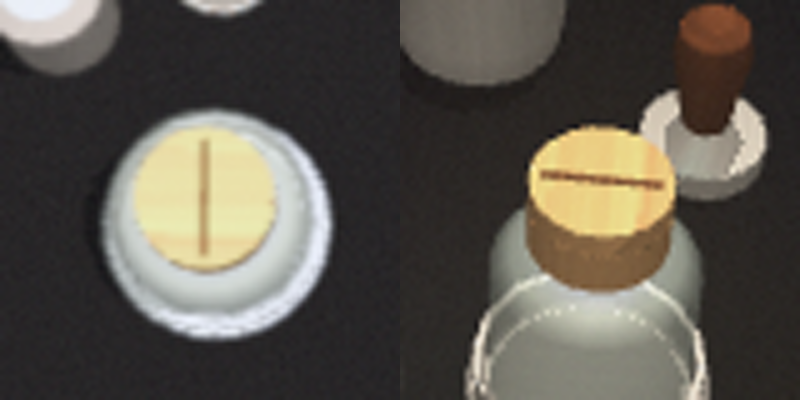

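The crop shows the bamboo lid with its dark line sitting on the glass jar, with its top face at top (267,240) and side (296,231). Both views put it near (469, 86.5, 130) with a diameter of about 55 mm, which is consistent. First I yaw the tool to mid-range, then travel.

```bash
python3 -m creep '[[0,0,-0.12,0,0,0,0],[0,0,-0.12,0,0,0,0],[0,0,-0.12,0,0,0,0],[0,0,-0.12,0,0,0,0],[0,0,-0.12,0,0,0,0],[0,0,-0.12,0,0,0,0],[0,0,-0.12,0,0,0,0],[0,0,-0.12,0,0,0,0],[0,0,-0.12,0,0,0,0],[0,0,-0.12,0,0,0,0]]' 40
cat > go.py <<'E'
import sys,numpy as np
from rig import sense
from scipy.spatial.transform import Rotation as R
s=sense(); M=R.from_euler('xyz',s['tcp_rot']).as_matrix()
t=np.array(eval(sys.argv[1]),float)
print('clock',s['clock'],'pos',s['eef_pos'].round(1),'rot',s['tcp_rot'].round(3),'q',s['qpos'].round(2))
print('F',s['contact_force'].round(2),'Tq',s['wrist_torque'].round(3),'op',round(s['opening'],3))
print('shift tool',(M.T@(t-s['eef_pos'])).round(1))
# turn to level
z=M[:,2]; ax=np.cross(z,[0,0,-1]); print('level turn (tool)',(M.T@ax).round(4))
E
python3 go.py '[469,86.5,380]'
```

```text
clock: 1.08
eef_pos: [274.8, -560.6, 402.8]
tcp_rot: [-3.14, -0.003, 1.7]
contact_force: [-0.2, 0.1, -0.0]
opening: 1.001
clock 1.0833 pos [ 274.8 -560.6  402.8] rot [-3.14e+00 -3.00e-03  1.70e+00] q [-1.12  0.35  1.64 -0.    1.16 -1.25]
F [-0.25  0.12 -0.02] Tq [-0.028 -0.035 -0.001] op 1.001
shift tool [616.6 276.   24.6]
level turn (tool) [-0.0011 -0.0034  0.    ]
```

```bash
python3 -m creep '[[0,0,0,30,13.4,1,0],[0,0,0,30,13.4,1,0],[0,0,0,30,13.4,1,0],[0,0,0,30,13.4,1,0],[0,0,0,30,13.4,1,0],[0,0,0,30,13.4,1,0],[0,0,0,30,13.4,1,0],[0,0,0,30,13.4,1,0],[0,0,0,30,13.4,1,0],[0,0,0,30,13.4,1,0]]' >/dev/null; python3 go.py '[469,86.5,380]'
```

```text
clock 1.9167 pos [ 366.8 -237.4  391.6] rot [-3.141  0.     1.703] q [-0.58  0.07  2.03 -0.    1.04 -0.71]
F [ 0.44 -0.47  1.52] Tq [-0.021 -0.075 -0.022] op 0.999
shift tool [307.7 144.   11.5]
level turn (tool) [-0.0003  0.0003  0.    ]
```

```bash
python3 -m creep '[[0,0,0,30,14,1,0],[0,0,0,30,14,1,0],[0,0,0,30,14,1,0],[0,0,0,30,14,1,0],[0,0,0,30,14,1,0],[0,0,0,30,14,1,0],[0,0,0,30,14,1,0],[0,0,0,30,14,1,0],[0,0,0,28,14,1,0],[0,0,0,12,6,1,0]]' >/dev/null; python3 go.py '[469,86.5,380]'
python3 - <<'E'
from rig import grab_frame
import cv2
f=grab_frame("wrist"); cv2.imwrite("pics/w1.png",f["color"][:,:,::-1])
from h import *
print(proj(f,[469.2,86.5,130]))
E
```

```text
clock 2.75 pos [462.3  75.8 383. ] rot [3.136e+00 1.000e-03 1.703e+00] q [ 0.16  0.13  1.98 -0.    1.02  0.03]
F [-0.54  0.4   0.15] Tq [-0.015  0.066  0.03 ] op 1.002
shift tool [9.7 8.1 3.1]
level turn (tool) [0.0056 0.001  0.    ]
[285.41617596 201.92599884]
```

View pics/w1.png

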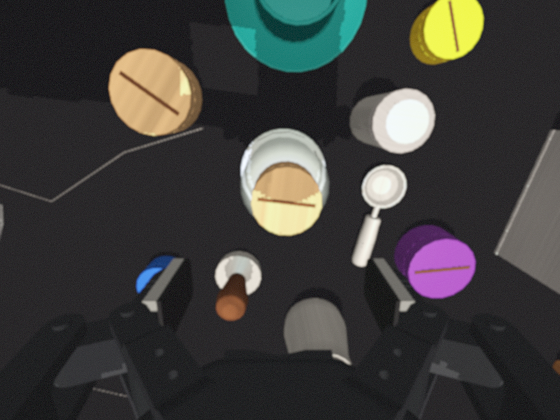

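The wrist view shows the lid at about (286,200), close to the prediction of (285,202). The fingers at (165,290) and (390,290) are clear of everything. I refine from this view.

```bash
python3 - <<'E'
from rig import grab_frame
from h import *
f=grab_frame("wrist"); c=f["color"]
hsv=cv2.cvtColor(c,cv2.COLOR_RGB2HSV)
m=cv2.inRange(hsv,(8,60,80),(35,255,255)); k=np.zeros_like(m); k[150:245,240:335]=m[150:245,240:335]
k=cv2.morphologyEx(k,cv2.MORPH_CLOSE,np.ones((7,7)))
q=max(cv2.findContours(k,0,2)[0],key=cv2.contourArea); h=cv2.convexHull(q)
e=cv2.fitEllipse(h); print(e,cv2.boundingRect(q)); print(onz(f,*e[0],130))
(x,y),rr=cv2.minEnclosingCircle(h); print(x,y,rr,onz(f,x,y,130), rr*2/295*242)
E
python3 go.py '[469.2,86.5,275]'
```

```text
((285.40216064453125, 200.72547912597656), (70.73689270019531, 74.44132232666016), 173.85238647460938) (251, 163, 71, 75)
[469.43220512  88.35374633 130.        ]
285.282470703125 199.99830627441406 37.37360763549805 [469.25668616  88.92455619 130.        ] 61.31805456129172
clock 2.85 pos [462.   74.8 382.7] rot [3.137e+00 1.000e-03 1.705e+00] q [ 0.16  0.13  1.98 -0.    1.02  0.02]
F [ 0.01 -0.09 -0.14] Tq [-0.004  0.035 -0.017] op 1.005
shift tool [ 10.8   8.2 107.8]
level turn (tool) [0.0046 0.0014 0.    ]
```

```bash
python3 -m creep '[[0.005,0,0,11,8.4,15,0],[0,0,0,0,0,20,0],[0,0,0,0,0,20,0],[0,0,0,0,0,0,0],[0,0,0,0,0,0,0]]' >/dev/null; python3 go.py '[469.3,86.8,275]'
```

```text
clock 3.2667 pos [468.6  84.8 327.3] rot [3.141e+00 3.000e-03 1.707e+00] q [ 0.18  0.22  2.02 -0.    0.9   0.04]
F [0.78 0.78 0.43] Tq [ 0.086 -0.023  0.029] op 1.0
shift tool [ 2.1  1.  52.3]
level turn (tool) [0.0005 0.0029 0.    ]
```

```bash
python3 -m creep '[[0,0.003,0,2,1,15,0],[0,0,0,0,0,15,0],[0,0,0,0,0,12,0],[0,0,0,0,0,0,0],[0,0,0,0,0,0,0]]' >/dev/null; python3 go.py '[469.3,86.8,275]'
```

```text
clock 3.6833 pos [470.4  83.6 289.3] rot [3.137 0.    1.703] q [ 0.17  0.28  2.05 -0.    0.81  0.04]
F [0.26 0.31 0.27] Tq [ 0.03  -0.029 -0.052] op 1.0
shift tool [ 3.3 -0.8 14.3]
level turn (tool) [0.0049 0.0004 0.    ]
```

```bash
python3 -m creep '[[0.004,0,0,3,0,7,0],[0,0,0,0,0,6,0],[0,0,0,0,0,0,0],[0,0,0,0,0,0,0]]' >/dev/null; python3 go.py '[469.3,86.8,275]'
python3 - <<'E'
from rig import grab_frame
import cv2
a=grab_frame("wrist")["color"][60:360,140:430]; b=grab_frame("side")["color"][140:300,200:400]
cv2.imwrite("pics/w2.png",cv2.hconcat([cv2.resize(a,(400,414)),cv2.resize(b,(400,414))])[:,:,::-1])
E
```

```text
clock 4.0167 pos [471.2  86.2 278.7] rot [3.136 0.    1.702] q [ 0.18  0.3   2.05 -0.    0.79  0.05]
F [ 1.07 -0.41  0.49] Tq [-0.067  0.013 -0.006] op 1.003
shift tool [ 0.8 -1.8  3.7]
level turn (tool) [0.0052 0.0003 0.    ]
```

View pics/w2.png

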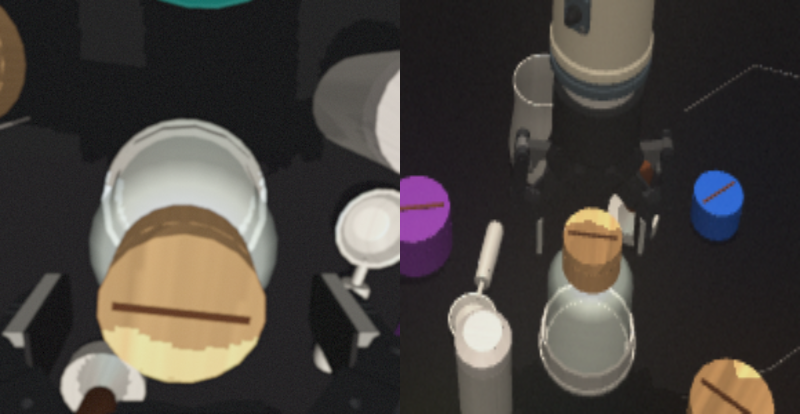

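The lid sits between the fingertips. The wrist crop has the tips at about (40,290) and (340,290) with the lid centre near (183,300), and nothing else is between them. I lower slightly and close.

```bash
python3 -m creep '[[0.004,0,0,0.8,-1.2,5,0],[0,0,0,0,0,2,0],[0,0,0,0,0,0,0]]' >/dev/null; python3 go.py '[469.3,86.8,272]'
```

```text
clock 4.3667 pos [469.9  87.1 271.6] rot [3.14  0.    1.703] q [ 0.18  0.31  2.06 -0.    0.77  0.05]
F [-0.39 -0.89 -0.81] Tq [-0.022  0.017  0.027] op 1.0
shift tool [-0.2 -0.6 -0.4]
level turn (tool) [0.0017 0.0003 0.    ]
```

```bash
python3 -m creep '[[0,0,0,0,0,0,1],[0,0,0,0,0,0,1],[0,0,0,0,0,0,1],[0,0,0,0,0,0,1],[0,0,0,0,0,0,1],[0,0,0,0,0,0,1]]' 45 >/dev/null; python3 go.py '[469.3,86.8,272]'
```

```text
clock 4.8667 pos [469.7  87.1 271.6] rot [3.141 0.    1.703] q [ 0.18  0.31  2.06 -0.    0.77  0.05]
F [-0.69  0.62 -0.36] Tq [ 0.023 -0.003 -0.014] op 0.636
shift tool [-0.2 -0.4 -0.4]
level turn (tool) [0.0007 0.0004 0.    ]
```

```bash
python3 -m creep '[[0,0,0,0,0,0,1],[0,0,0,0,0,0,1]]' 45 >/dev/null; python3 go.py '[469.7,87,272]'
python3 -m creep '[[0,0,-0.06,0,0,0,1],[0,0,-0.06,0,0,0,1]]' >/dev/null; python3 go.py '[469.7,87,272]'
```

```text
clock 5.0333 pos [469.7  87.1 271.5] rot [3.141 0.    1.703] q [ 0.18  0.31  2.06 -0.    0.77  0.05]
F [ 0.08  0.12 -0.55] Tq [-0.027  0.015 -0.016] op 0.642
shift tool [-0.1 -0.  -0.5]
level turn (tool) [0.0007 0.0003 0.    ]
clock 5.2 pos [469.7  87.  271.5] rot [3.141 0.    1.824] q [ 0.18  0.31  2.06 -0.    0.77 -0.07]
F [-0.27 -0.23  0.5 ] Tq [-0.074  0.04  -0.03 ] op 0.64
shift tool [-0.   0.  -0.5]
level turn (tool) [0.0006 0.0005 0.    ]
```

```bash
for i in 1; do :; done; python3 -m creep '[[0,0,-0.05,0,0,0,1],[0,0,-0.05,0,0,0,1]]' >/dev/null; python3 go.py '[469.7,87,272]'; python3 -m creep '[[0,0,-0.05,0,0,0,1],[0,0,-0.05,0,0,0,1]]' >/dev/null; python3 go.py '[469.7,87,272]'
```

```text
clock 5.3667 pos [469.7  87.  271.5] rot [3.141e+00 1.000e-03 1.930e+00] q [ 0.18  0.31  2.06 -0.    0.77 -0.18]
F [-0.71 -0.6   0.5 ] Tq [ 0.007  0.092 -0.073] op 0.642
shift tool [-0.   0.  -0.5]
level turn (tool) [0.0005 0.0005 0.    ]
clock 5.5333 pos [469.6  87.  271.5] rot [3.141 0.    2.035] q [ 0.18  0.31  2.06 -0.    0.77 -0.28]
F [-1.48 -0.05  0.8 ] Tq [ 0.042 -0.016  0.005] op 0.644
shift tool [-0.   0.1 -0.5]
level turn (tool) [0.0002 0.0005 0.    ]
```

```bash
python3 -m creep '[[0,0,-0.05,0,0,0,1],[0,0,-0.05,0,0,0,1]]' >/dev/null; python3 go.py '[469.7,87,272]'
python3 - <<'E'
from rig import grab_frame
import cv2
a=grab_frame("wrist")["color"][60:360,140:430]; b=grab_frame("side")["color"][190:290,240:360]
cv2.imwrite("pics/w3.png",cv2.hconcat([cv2.resize(a,(400,414)),cv2.resize(b,(400,414))])[:,:,::-1])
E
```

```text
clock 5.7 pos [469.6  87.  271.5] rot [3.141e+00 1.000e-03 2.140e+00] q [ 0.18  0.31  2.06 -0.    0.77 -0.39]
F [-0.29  0.09 -0.38] Tq [-0.062 -0.046 -0.033] op 0.64
shift tool [-0.   0.1 -0.5]
level turn (tool) [0.0002 0.0005 0.    ]
```

View pics/w3.png

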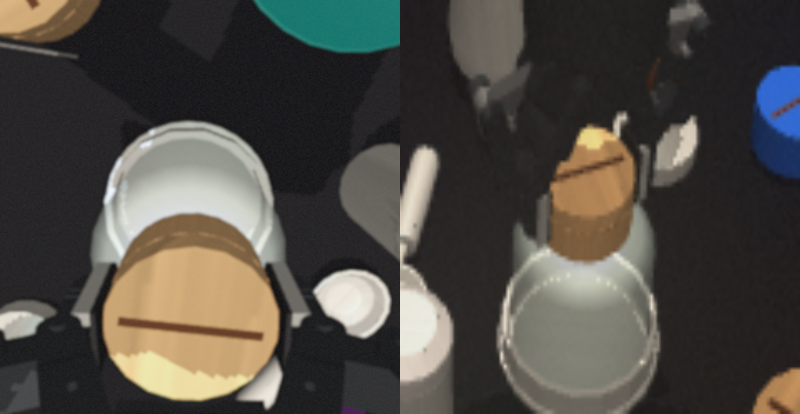

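In the wrist view the dark line keeps its angle relative to the jaws, and in the side view it has turned visibly. The lid has turned about 0.43 rad counter-clockwise, more than the 0.3 rad a wrong turn allows, so counter-clockwise is the right way.

```bash
python3 -m creep '[[0,0,-0.08,0,0,0,1],[0,0,-0.08,0,0,0,1],[0,0,-0.08,0,0,0,1],[0,0,-0.08,0,0,0,1],[0,0,-0.08,0,0,0,1],[0,0,-0.08,0,0,0,1],[0,0,-0.08,0,0,0,1],[0,0,-0.05,0,0,0,1]]' >/dev/null; python3 go.py '[469.7,87,272]'; python3 -m creep '[[0,0,-0.04,0,0,0,1],[0,0,-0.02,0,0,0,1]]' >/dev/null; python3 go.py '[469.7,87,272]'
```

```text
clock 6.4667 pos [469.4  86.9 271.5] rot [-3.141 -0.     2.758] q [ 0.18  0.31  2.06 -0.    0.78 -1.01]
F [-0.68 -0.01  0.63] Tq [ 0.023  0.034 -0.048] op 0.639
shift tool [-0.2  0.1 -0.5]
level turn (tool) [-0.0003 -0.0002  0.    ]
clock 6.6333 pos [469.4  87.  271.5] rot [-3.141 -0.     2.819] q [ 0.18  0.31  2.06 -0.    0.78 -1.07]
F [ 0.42  0.23 -0.18] Tq [-0.02   0.017 -0.005] op 0.642
shift tool [-0.3  0.1 -0.5]
level turn (tool) [-0.0003 -0.0002  0.    ]
```

Turned 1.12 rad so far. I go on in small steps until the stop.

```bash
python3 -m creep '[[0,0,-0.03,0,0,0,1],[0,0,-0.03,0,0,0,1]]' >/dev/null; python3 go.py '[469.7,87,272]'; python3 -m creep '[[0,0,-0.03,0,0,0,1],[0,0,-0.02,0,0,0,1]]' >/dev/null; python3 go.py '[469.7,87,272]'
```

```text
clock 6.8 pos [469.3  87.  271.5] rot [-3.141e+00 -1.000e-03  2.878e+00] q [ 0.18  0.31  2.06 -0.    0.78 -1.13]
F [-1.51 -0.21  2.28] Tq [ 0.18   0.369 -0.063] op 0.642
shift tool [-0.4  0.2 -0.5]
level turn (tool) [-0.0004 -0.0009  0.    ]
clock 6.9667 pos [468.7  87.  271.5] rot [-3.141e+00 -2.000e-03  2.926e+00] q [ 0.18  0.31  2.06  0.    0.78 -1.18]
F [-1.2   0.01  0.3 ] Tq [ 0.088  0.127 -0.316] op 0.639
shift tool [-0.9  0.2 -0.5]
level turn (tool) [-0.0005 -0.0025  0.    ]
```

```bash
python3 -m creep '[[0,0,-0.03,0,0,0,1],[0,0,-0.02,0,0,0,1]]' >/dev/null; python3 go.py '[469.7,87,272]'
```

```text
clock 7.1333 pos [468.7  87.  271.6] rot [ 3.141e+00 -3.000e-03  2.973e+00] q [ 0.18  0.31  2.06  0.    0.78 -1.22]
F [-0.11 -0.96  0.84] Tq [-0.189  0.132 -1.351] op 0.642
shift tool [-1.   0.2 -0.4]
level turn (tool) [ 0.0003 -0.0029  0.    ]
```

The moment rose to -1.35 N m at about 1.25 rad, so this is the stop. I lift gently and watch the force.

```bash
python3 -m creep '[[0,0,0,0,0,-3,1],[0,0,0,0,0,-3,1]]' >/dev/null; python3 go.py '[469.4,87,360]'
```

```text
clock 7.3 pos [468.5  86.8 275.5] rot [ 3.141e+00 -3.000e-03  2.969e+00] q [ 0.18  0.3   2.06  0.    0.79 -1.22]
F [  7.04   1.73 -24.78] Tq [ 0.216 -1.152 -0.872] op 0.641
shift tool [ -0.6   0.4 -84.5]
level turn (tool) [ 0.0008 -0.0034  0.    ]
```

A 25 N downward force means it is not free yet, or it is binding. I look before doing more.

```bash
python3 -m creep '[[0,0,0,0,0,0,1],[0,0,0,0,0,0,1]]' >/dev/null; python3 go.py '[469.4,87,360]'
python3 - <<'E'
from rig import grab_frame
import cv2
a=grab_frame("wrist")["color"][60:360,140:430]; b=grab_frame("side")["color"][190:290,240:360]
cv2.imwrite("pics/w4.png",cv2.hconcat([cv2.resize(a,(400,414)),cv2.resize(b,(400,414))])[:,:,::-1])
E
```

```text
clock 7.4667 pos [468.7  86.8 276.1] rot [ 3.141 -0.004  2.965] q [ 0.18  0.3   2.05  0.    0.79 -1.22]
F [-1.48  0.34  0.05] Tq [-0.044  0.247 -0.814] op 0.638
shift tool [ -0.3   0.4 -83.9]
level turn (tool) [ 0.001  -0.0037  0.    ]
```

View pics/w4.png

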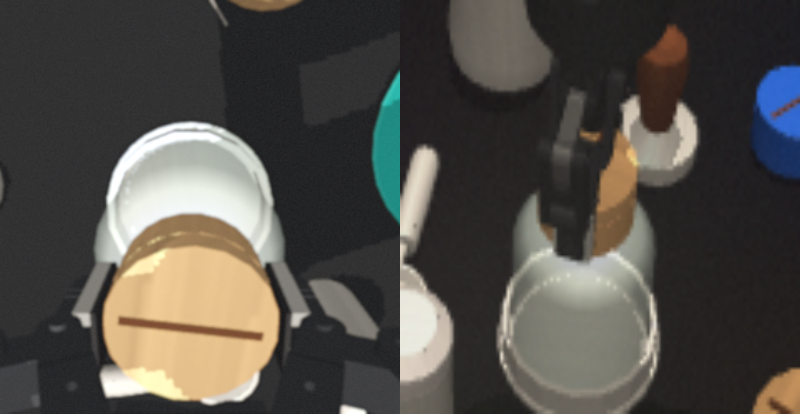

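The line and lid size in the wrist view match the last picture, with line ends at (120,321) and (262,337). The lid has therefore risen with the fingers and not slipped. The force is back to 0, so I continue slowly.

```bash
python3 -m creep '[[0,0,0,0,0,-3,1],[0,0,0,0,0,-3,1]]' >/dev/null; python3 go.py '[469.4,87,360]';  python3 -m creep '[[0,-0.003,0,0,0,-4,1],[0,0,0,0,0,-4,1]]' >/dev/null; python3 go.py '[469.4,87,360]'
```

```text
clock 7.7333 pos [468.5  86.7 280.7] rot [ 3.14  -0.004  2.964] q [ 0.18  0.29  2.05  0.    0.8  -1.22]
F [  5.33   1.56 -21.99] Tq [ 0.122 -0.988 -0.835] op 0.638
shift tool [ -0.5   0.5 -79.3]
level turn (tool) [ 0.0012 -0.0037  0.    ]
clock 7.9 pos [468.2  86.7 287.8] rot [ 3.141e+00 -2.000e-03  2.965e+00] q [ 0.18  0.28  2.05  0.    0.81 -1.22]
F [0.96 0.16 0.01] Tq [ 0.043 -0.025 -0.01 ] op 0.639
shift tool [ -1.    0.5 -72.2]
level turn (tool) [ 0.0003 -0.0022  0.    ]
```

```bash
python3 - <<'E'
from rig import grab_frame
import cv2
a=grab_frame("wrist")["color"][60:360,140:430]; b=grab_frame("side")["color"][190:290,240:360]
cv2.imwrite("pics/w5.png",cv2.hconcat([cv2.resize(a,(400,414)),cv2.resize(b,(400,414))])[:,:,::-1])
E
```

```text
(no output)
```

View pics/w5.png

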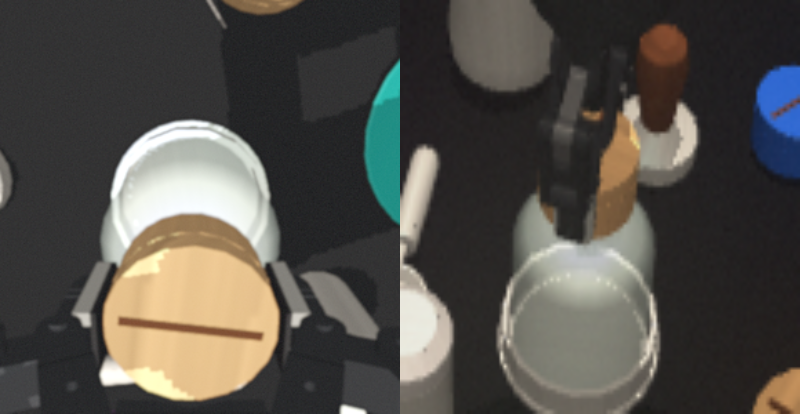

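The lid has come up with the gripper: it is higher in the side view and unchanged in the wrist view. Moment and force are near zero, so it is free. To have at least 5 cm of air the TCP must be above 342 mm, and I aim for about 360.

```bash
python3 -m creep '[[0,-0.002,0,-0.5,0.3,-8,1],[0,0,0,-0.5,0.2,-10,1],[0,0,0,0,0,-12,1],[0,0,0,0,0,-12,1],[0,0,0,0,0,-12,1],[0,0,0,0,0,-10,1],[0,0,0,0,0,-8,1],[0,0,0,0,0,-4,1],[0,0,0,0,0,0,1],[0,0,0,0,0,0,1]]' >/dev/null; python3 go.py '[469.4,87,362]'
```

```text
clock 8.8333 pos [470.1  87.3 377.6] rot [3.139 0.009 2.968] q [ 0.18  0.15  1.97 -0.    1.01 -1.22]
F [-0.06  0.14 -0.91] Tq [ 0.02   0.033 -0.06 ] op 0.636
shift tool [ 0.8 -0.5 15.6]
level turn (tool) [0.0022 0.0092 0.    ]
```

```bash
python3 -m creep '[[0.002,0.007,0,0.8,-0.5,4,1],[0,0,0,0,0,0,1],[0,0,0,0,0,0,1],[0,0,0,0,0,0,1],[0,0,0,0,0,0,1],[0,0,0,0,0,0,1]]' >/dev/null; python3 go.py '[469.4,87,362]'
python3 - <<'E'
from rig import grab_frame,sense
from h import *
T=grab_frame("top"); S=grab_frame("side"); W=grab_frame("wrist")
cv2.imwrite("pics/e1.png",cv2.hconcat([cv2.resize(W["color"][60:360,140:430],(400,414)),cv2.resize(S["color"][110:310,190:390],(400,414))])[:,:,::-1])
cv2.imwrite("pics/e2.png",T["color"][:,:,::-1])
s=sense(); print(s['qvel'].round(3), proj(S,[469.4,87,188]),proj(S,[469.4,87,118]))
E
```

```text
clock 9.3333 pos [468.4  86.8 370.7] rot [-3.140e+00 -3.000e-03  2.969e+00] q [ 0.18  0.16  1.98 -0.    1.01 -1.22]
F [-0.45 -0.09 -1.56] Tq [ 0.041 -0.063  0.072] op 0.642
shift tool [-0.9  0.4  8.7]
level turn (tool) [-0.0017 -0.0029  0.    ]
[ 0.    -0.004 -0.     0.    -0.    -0.   ] [297.54382562 208.97444361] [295.64074819 235.11760265]
```

View pics/e1.png

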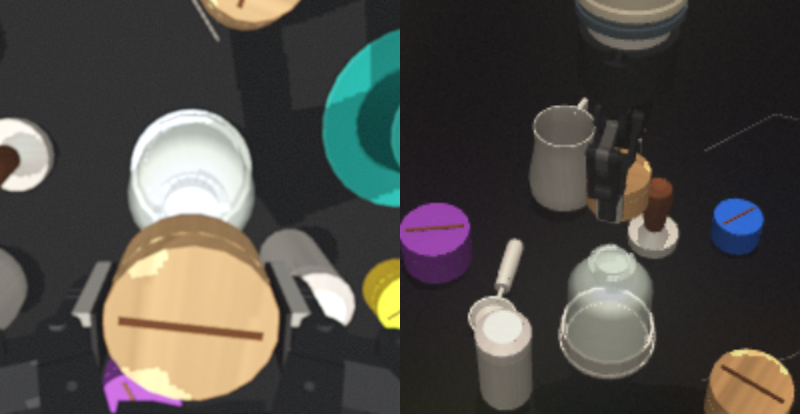

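View pics/e2.png

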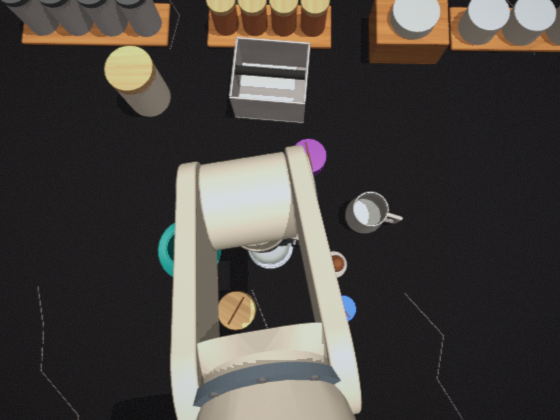

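The lid is held level in the jaws, and its line is unchanged in the wrist crop. In the side crop it is at (618,190), well above the open mouth at (612,258). The tamper, pitcher, saucer, purple, blue and larger bamboo lid stand where they were in the top view. The lid has risen about 99 mm, so there is roughly 79 mm of air, and the joint speeds are near zero.

```bash
python3 -c "
from rig import job,sense
s=sense();print(s['eef_pos'].round(1),s['tcp_rot'].round(3),abs(s['qvel']).max().round(4),s['opening'])
print(job.sign_off())"
```

```text
[468.5  86.8 370.9] [-3.140e+00 -2.000e-03  2.969e+00] 0.0038 0.6358572471097854
the job is handed in; nothing more can be done
None
```

The lid is off and I handed the job in at about 9.5 s, with the gripper still holding the lid over the jar. No verdict was reported.

- **Thread direction:** it gives counter-clockwise from above. It ran freely past the 0.3 rad a wrong turn would allow, then stopped hard at about 1.25 rad, where the moment rose to 1.35 N m.
- **Lift:** the first 10 mm or so met brief resistance of 22 to 25 N, probably because I kept the lid turned against the stop. After that the force and moment dropped to near zero. The wrist pictures show no slip in the grip.
- **Final pose:** the lid is centred within about 1 mm of where I gripped it, level to about 0.003 rad and nearly still. There is roughly 79 mm of air above the jar's mouth, worked out from how far the gripper rose.
- **Bystanders:** those visible in the last top and side views had not moved. The arm hid the shaker, spoon and cup in the top view. The side view shows the shaker and spoon in place. The cup and saucer are only partly visible in the last pictures, and nothing touched them.

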